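# Uncouple the blow-off nozzle from the bench air outlet and park it

### The job

The air is shut off: take the red blow-off nozzle out of the quick coupling on the bench air manifold and stand it upright and fully home in the free hole of the nozzle rack. The coupling's sprung sleeve is locked, so press it lightly down towards the manifold and turn it clockwise (seen from above) until its notch drops over the lug, push it right back and keep it back while you take hold of the nozzle and draw it straight out, and let the sleeve spring fully forward again. Work by feel and force nothing: do not lean on the lug, do not wrench the nozzle while it is locked, and leave the spare nozzles, the spray can and the small loose brass fitting where they are.

Things in the scene. Friction and masses are not known exactly. Their poses are not given: they have to be found in the camera images.
- manifold: Bench air manifold, fixed: aluminium bar 36 mm high, 150 mm long along its own y, on a 52 mm wide foot. Origin: centre of its underside, z up. On top: the coupling at y = -50 mm, a 9 mm high brass plug at the middle, a pressure gauge 44 mm across (top 94 mm above the worktop) at y = +48 mm. A valve with a yellow lever and a pipe stand out at its +y end to y = +141 mm.
- coupling: Quick coupling, a chrome tube 20 mm across upright on the manifold, fixed; how far it is screwed in differs. Origin on its axis 44 mm below its mouth, where the nozzle's barrel rests; z up along the axis. Four balls in its wall lock the nozzle; they free it once the sleeve is about 7 mm back. As the nozzle rises its collar keeps them apart, and after about 16 mm the sleeve snaps forward.
- sleeve (a joint): How far (m) the sprung steel sleeve round the coupling is pushed back, that is down: 0 = fully forward, 0.0095 = right back on its stop. Its spring pushes up with 4 N forward, 16 N right back. It also turns about the axis and stays where it is left (0.02 N m). Have it 8 mm back or more before lifting the nozzle: lifted fingertips let it follow, and it must be 7 mm back until the nozzle is 1 mm up.
- rim (a point): Centre of the flat top of the sleeve's rim, on the axis, z up; moves with the sleeve; 43.5 mm above the coupling's origin when forward. The rim is 44 mm across and 5 mm thick and sticks out 10 mm all round the nozzle's barrel: fingertips straddling the barrel can press on it from above, turn it by friction, and then close on the barrel while still holding it down. Skirt below: 31 mm across.
- lock_lug: Brass lug 5 mm wide, fixed on the coupling's +x side under the sleeve (pose: that of the coupling). It stops the sleeve after 1.5 mm until the sleeve is turned clockwise from above by 14 to 66 degrees (not measured; a white dot on the rim marks the notch). There an 8 mm notch drops over it; less than 1.2 mm in, turning on rides out again. Also the sleeve's stop right back. Over 30 N spoils it.
- nozzle: Red blow-off nozzle, loose, 0.07 kg, starts coupled. Above its origin a ribbed round barrel 24 mm across, 22 mm high, then a cone, 36 mm high in all. Below it a steel nipple 12 mm across, 30 mm long, its end tapered, with a ball groove 9 to 14 mm down. Origin: centre of the barrel's flat underside, z up. 0.8 mm of play in the coupling; over 60 N between the two spoils the lock.
- rack: Nozzle rack, a grey block fixed to the worktop, 150 mm long along its own x, 42 mm wide, 36 mm high, with three holes 14 mm across and 31 mm deep at x = -50, 0 and +50 mm. Origin: centre of its underside, z up. The hole at x = -50 mm, the one nearest the robot, is free; spare nozzles stand in the others.
- free_hole (a point): Centre of the mouth of the rack's free hole, level with the rack's top, z up. The nipple goes in and the barrel's underside rests on the rack's top.
- spare_brass: Spare nozzle standing in the rack, brass head 21 mm across and 27 mm high above the rack. Origin: centre of the head's underside. Leave it alone.
- spare_black: Spare nozzle standing in the rack, black head 24 mm across and 34 mm high above the rack. Origin: centre of the head's underside. Leave it alone.
- contact_cleaner: Spray can with a blue cap, 52 mm across, 158 mm high, standing behind the manifold. Origin: centre of its base. Leave it alone.
- brass_fitting: Small loose brass hose fitting, 19 mm wide, 28 mm high, standing on the worktop behind the work. Origin: centre of its base. Leave it alone.
Not all that is in view belongs to the job. Of the things shaped like the nozzle, the red one is meant.

How it is judged (in metres and radians):
On the way, in this order (a step that is already met when the one before it is completed fails the run):
1. the sleeve is pushed right back while the nozzle still sits in the coupling (value of joint sleeve above 0.0062 m and z of nozzle in the frame of coupling below 0.0465 m), for 0.05 s.
2. the nozzle is clear above the coupling and the sleeve has sprung forward again (z of nozzle in the frame of coupling above 0.076 m and value of joint sleeve below 0.0015 m), for 0.1 s.
At the end, for the whole second after the job is handed in: The red nozzle stands in the rack's free hole: its axis within 3 mm of the hole's centre, its barrel's underside within 3 mm of the rack's top, less than 0.12 rad (7 degrees) from upright, at rest and let go; the coupling's sleeve is fully forward (within 1.5 mm) (horizontal distance between nozzle and free_hole below 0.003 m and z of nozzle in the frame of free_hole below 0.003 m and angle between nozzle's own z axis and vertical below 0.12 rad and linear speed of nozzle below 0.02 m/s and value of joint sleeve below 0.0015 m); the robot touches nothing.
It fails at once if the lock lug is loaded with more than 30 N (contact force between lock_lug and anything else above 30 N).
It fails at once if the nozzle is pulled, pushed or pried in the coupling with more than 60 N (contact force between nozzle and coupling above 60 N).
It fails at once if the nozzle is pressed on the rack with more than 30 N (contact force between nozzle and rack above 30 N).
It fails at once if a bystander (a spare nozzle, the spray can or the loose brass fitting) is moved by more than 10 mm (distance of any of spare_brass, spare_black, contact_cleaner, brass_fitting from where it was at the start of the episode above 0.01 m).
It also fails if it takes over 58 s, if anything falls off the work surface, if the arm or the gripper's body presses on something with over 40 N, if the wrist force passes 120 N, or if a joint passes its speed limit or range.

### The arm

A 6-joint arm with a two-finger parallel gripper is mounted at the origin on a cart in front of the work surface, level with it; the furniture and walls round the work are solid. World frame = base frame: x ahead of the robot, y to its left, z up, the work surface at z = 0. Lengths are in mm, angles in rad, forces in N, time in s.
With the tool pointing down it reaches from about 350 to 975 mm from the base axis. Payload 7.1 kg.
Tool frame: the origin (TCP) lies at the centre of the arm's flange, where the gripper is bolted on; the fingertips stand 182 mm ahead of it and the grasp point (between the pads) lies 163 mm ahead of it; z points along the fingers, y is the line along which they close (so a half turn about z gives the same grasp; the last joint's range is limited). The gripper opens to 88 mm and grips with 3 to 60 N. Pads are 20 mm wide; open, the fingers measure 115 mm over their backs; the gripper's body (75 mm by 178 mm) begins 61 mm behind the grasp point.
Start: joints at [1.272, 0.423, 1.63, -0, 1.089, -0.019], TCP at [172.571, 600.688, 404.675] pointing down, gripper open.
Joint ranges: [-3, 3], [-0.9, 2.11], [0.09, 2.58], [-1.31, 4.45], [0.11, 2.69], [-2.54, 2.54]. Speed limits (rad/s): [2.39, 2.39, 3.01, 3.14, 3.14, 3.14].

### API

Orientations are given as a rotation vector (axis times angle).
In Python, from workcell import readout, get_image, ctrl gives the robot as it stands.
- The arm moves only by the tool step_arm, never from a script. Its argument "targets" is a list that holds one entry, the list of rows, each a list of 7 numbers: the shift along the world's x, y, z as a fraction of full scale, then the turn, a rotation vector about the world's x, y, z as a fraction of full scale, then the opening, from 0 (shut) to 1 (fully open). In form: [[[dx, dy, dz, wx, wy, wz, claw], ...]]. A call has exactly 5 rows; each row shifts and turns the commanded pose from where the row before left it; what a row does not reach is not made up. Full scale, the value 1, is 0.05 m for a shift and 4 degrees for a turn. A row lasts 1/8 s, in which the tool goes at most 62.5 mm and 10.7 degrees, less where a joint would pass 70% of its speed; a pose out of reach is approached as far as the arm can. A call with a number of a shift or a turn outside -1 to 1 is refused whole. A call with a gripper value outside its range is refused whole. The fingers move at their own pace and stop on an object; the grip force is fixed at half the most. Time passes only in rows, so rows that do not move let the fingers close, or fill a call up. It gives the time, the measured TCP pose, the force, the opening and the grip force at its end, in the units of the state.
- readout.get_obs(): the state, without advancing time (a new reading comes with each control period).
- get_image(name): name is "scene" or "top" or "wrist"; returns a dict with "pixels" (384x512x3 uint8, red, green, blue), "intrinsics" (3x3 intrinsics, pixels), "extrinsics" (4x4, takes a point from world to camera coordinates). Camera axes: x right, y down, z forward; pixel columns grow to the right and rows downward; lengths in mm; the calibration is good to about 2 mm. The wrist camera is an equidistant fisheye: a pixel r from the principal point sees the ray r / f radians off the axis. A picture is of the moment at which its call begins. There is no depth.
- ctrl.close_job(): hands the job in; it is judged then, once.
The state is a dict: "t": time; "qpos": joint angles; "qvel": joint speeds; "joint_torque": joint torques, N m; "ee_pos": TCP position; "orientation": TCP orientation; "ft_force": force on the tool from outside, world axes, zero at the start; "moment": the same for the moment, N m; "width": finger opening in mm; "grasp_force": force on a finger pad.
Only numpy, scipy, OpenCV 4.12 (cv2) and the standard library are available. Lean on these libraries where they do the work, as an engineer would, in place of code of your own. Each camera call takes 0.05 s, during which the arm holds its last target. There are 200 camera calls.

## Working session

There is one attempt and no reset: what is moved stays moved. The work goes in short steps, Python scripts to look and compute and a tool call to move; the robot and the scene stay as the last step left them, time stands still between calls to the robot, and variables do not carry over. Pictures are saved under pics/ and viewed, at most 10 in all, crops included, and the job is handed in when it is done.

Besides the shell and the picture viewer there is one more tool, called after "Request:" by a JSON object that holds its "method" and its "body", one argument or row to a line. step_arm: Moves the arm, as the interface text tells. Shift numbers are shares of 0.05 m and turn numbers shares of 4 degrees, none past 1 either way. Its arguments: {"type":"object","properties":{"targets":{"type":"array"}},"required":["targets"]}

```bash
mkdir -p pics; cat > h.py <<'E'
import numpy as np, cv2
from workcell import readout, get_image, ctrl
def snap(n,f):
    d=get_image(n); cv2.imwrite(f'pics/{f}.png',d['pixels'][:,:,::-1]); np.savez(f'pics/{f}.npz',K=d['intrinsics'],E=d['extrinsics'],p=d['pixels']); return d
def ray(f,u,v,fish=False):
    d=np.load(f'pics/{f}.npz');K,E=d['K'],d['E']
    x=(u-K[0,2])/K[0,0];y=(v-K[1,2])/K[1,1]
    if fish:
        r=np.hypot(x,y); s=np.sin(r)/r if r>1e-9 else 1; c=np.array([x*s,y*s,np.cos(r)])
    else: c=np.array([x,y,1.])
    R=E[:3,:3]; o=-R.T@E[:3,3]; w=R.T@c; return o,w/np.linalg.norm(w)
def atz(f,u,v,z,fish=False):
    o,w=ray(f,u,v,fish); return o+w*(z-o[2])/w[2]
def tri(rs):
    A=np.zeros((3,3));b=np.zeros(3)
    for o,w in rs:
        P=np.eye(3)-np.outer(w,w);A+=P;b+=P@o
    p=np.linalg.solve(A,b); return p,[np.linalg.norm((np.eye(3)-np.outer(w,w))@(p-o)) for o,w in rs]
E
python3 - <<'E'
from h import *
print(readout.get_obs())
a=[snap(n,n+'0') for n in('scene','top','wrist')]
for d in a: print(d['intrinsics'].round(1).tolist(),d['extrinsics'].round(3).tolist())
E
```

```text
{'t': 0.0, 'qpos': array([ 1.27199298e+00,  4.23817667e-01,  1.63067372e+00, -2.93449754e-05,
        1.08855126e+00, -1.89736823e-02]), 'qvel': array([ 2.66515461e-03, -5.65223228e-07,  1.28018496e-03,  1.06318397e-04,
        8.65270415e-04, -8.96415188e-04]), 'joint_torque': array([ 1.48865231e-03, -5.44630873e+01, -2.73671722e+01,  6.44508144e-02,
        2.27758137e-02, -1.24303283e-04]), 'ee_pos': array([172.50348065, 600.44285448, 403.92235098]), 'orientation': array([-4.38072945e-01, -3.11069304e+00,  2.25525437e-03]), 'ft_force': array([-0.36100894,  0.26863353, -0.00551646]), 'moment': array([-0.06234826, -0.00321866,  0.01203129]), 'grasp_force': 0.0, 'width': 88.0436565736032}
[[445.2, 0.0, 253.5], [0.0, 445.2, 186.6], [0.0, 0.0, 1.0]] [[-0.558, -0.83, 0.018, 229.601], [-0.453, 0.287, -0.844, 359.279], [0.695, -0.479, -0.536, 500.245], [0.0, 0.0, 0.0, 1.0]]
[[408.2, 0.0, 256.1], [0.0, 408.2, 181.1], [0.0, 0.0, 1.0]] [[-0.062, -0.998, -0.003, -86.655], [-0.972, 0.061, -0.227, 604.808], [0.227, -0.011, -0.974, 798.795], [0.0, 0.0, 0.0, 1.0]]
[[297.3, 0.0, 253.5], [0.0, 297.3, 188.5], [0.0, 0.0, 1.0]] [[0.276, 0.961, -0.001, -624.16], [0.917, -0.263, 0.3, -36.804], [0.288, -0.084, -0.954, 391.794], [0.0, 0.0, 0.0, 1.0]]
```

```bash
python3 - <<'E'
import cv2
for n in('scene0','top0'):
    im=cv2.imread(f'pics/{n}.png'); cv2.imwrite(f'pics/{n}b.png',cv2.resize(im,(800,600),interpolation=cv2.INTER_CUBIC))
E
```

```text
(no output)
```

View pics/scene0b.png

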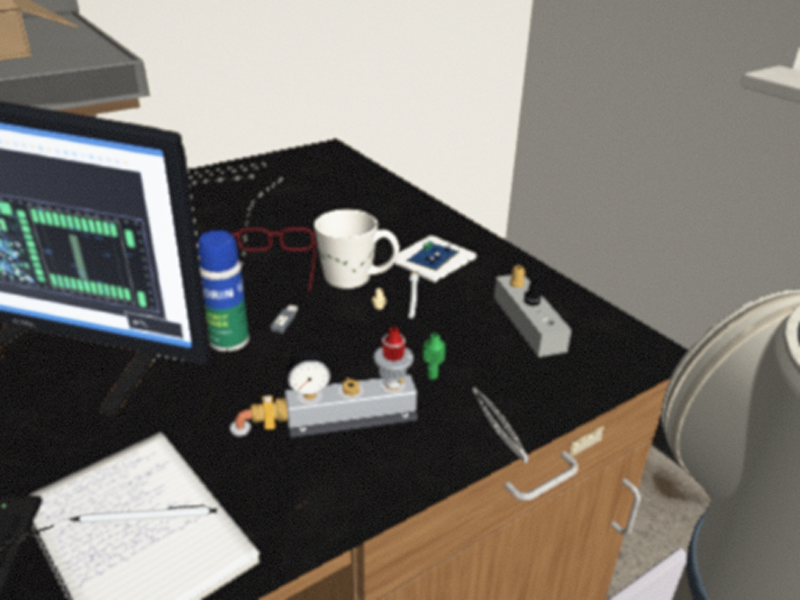

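View pics/top0b.png

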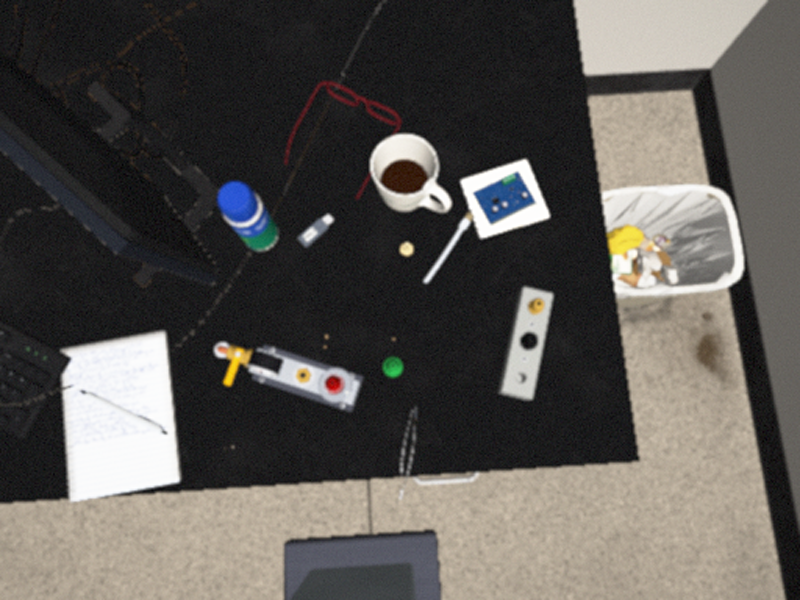

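The scene picture shows the red nozzle at (393,345), rim at (393,360), free hole at (549,322). The top view shows the nozzle at (334,383), free hole at (522,378), and a green decoy at (392,367).

```bash
python3 - <<'E'
from h import *
s=1.5625
def T(n,a,b): 
    p,e=tri([ray('scene0',a[0]/s,a[1]/s),ray('top0',b[0]/s,b[1]/s)]); print(n,p.round(1),np.round(e,1))
T('nozzle tip',(393,331),(334,381))
T('hole',(549,322),(522,378))
T('black',(532,296),(529,341))
T('brassspare',(518,270),(537,304))
T('plug',(351,384),(303,375))
T('green',(434,342),(393,366))
T('fitting',(379,292),(406,248))
for n,(u,v),z in [('rackA',(502,395),36),('rackB',(534,399),36),('rackC',(553,292),36),('rackD',(523,287),36),('manifR',(350,409),36),('manifR2',(360,378),36),('gauge',(266,360),94),('plug',(303,375),45),('nz',(334,383),100)]:
    print(n,atz('top0',u/s,v/s,z).round(1))
# red blob centroids
for f in('scene0','top0'):
    p=np.load(f'pics/{f}.npz')['p'].astype(int); m=(p[...,0]>120)&(p[...,1]<60)&(p[...,2]<70)
    n,l,st,c=cv2.connectedComponentsWithStats(m.astype(np.uint8)); print(f,[(st[i].tolist(),c[i].round(1).tolist()) for i in range(1,n) if st[i,4]>25])
E
```

```text
nozzle tip [468.7 -32.8 109.9] [0.8 0.8]
hole [ 462.8 -283.2   32. ] [0.3 0.3]
black [ 511.6 -296.1   42.8] [0.2 0.2]
brassspare [ 559.4 -310.2   56.8] [0.5 0.5]
plug [484.4  15.   43.5] [0. 0.]
green [ 488.2 -107.5   52.6] [0.4 0.4]
fitting [ 660.3 -136.6   23.7] [0. 0.]
rackA [ 441.2 -253.1   36. ]
rackB [ 433.2 -295.9   36. ]
rackC [ 579.3 -338.9   36. ]
rackD [ 589.2 -297.5   36. ]
manifR [435.4 -46.1  36. ]
manifR2 [476.1 -61.6  36. ]
gauge [501.7  54.5  94. ]
plug [484.2  14.8  45. ]
nz [466.5 -32.3 100. ]
scene0 [([248, 211, 9, 9, 54], [252.3, 215.5]), ([245, 221, 14, 10, 85], [251.4, 225.5])]
top0 [([209, 242, 9, 8, 53], [212.9, 245.4])]
```

Request:
{"method": "step_arm", "body": {
  "targets": [
    [[0.39,-0.84,-0.06,0,0,-1,1],[0.39,-0.84,-0.06,0,0,-1,1],[0.39,-0.84,-0.06,0,0,-1,1],[0.39,-0.84,-0.06,0,0,-1,1],[0.39,-0.84,-0.06,0,0,-1,1]]
  ]
}}

```text
t: 0.78
ee_pos: [270.4, 389.3, 389.5]
orientation: [0.975, 2.987, -0.0]
ft_force: [0.0, -0.0, 0.6]
width: 87.7
grasp_force: 0.0
```

Request:
{"method": "step_arm", "body": {
  "targets": [
    [[0.39,-0.84,-0.06,0,0,-1,1],[0.39,-0.84,-0.06,0,0,-1,1],[0.39,-0.84,-0.06,0,0,-1,1],[0.39,-0.84,-0.06,0,0,-1,1],[0.39,-0.84,-0.06,0,0,-1,1]]
  ]
}}

```text
t: 1.4
ee_pos: [368.0, 179.3, 374.7]
orientation: [1.478, 2.772, 0.0]
ft_force: [1.1, -0.4, -0.9]
width: 87.6
grasp_force: 0.0
```

Request:
{"method": "step_arm", "body": {
  "targets": [
    [[0.39,-0.84,-0.06,0,0,-1,1],[0.39,-0.84,-0.06,0,0,-1,1],[0.39,-0.84,-0.06,0,0,-1,1],[0.39,-0.84,-0.06,0,0,-1,1],[0.39,-0.84,-0.06,0,0,-1,1]]
  ]
}}

```text
t: 2.02
ee_pos: [465.5, -30.8, 359.6]
orientation: [-1.938, -2.473, -0.0]
ft_force: [0.6, 0.8, 0.6]
width: 87.6
grasp_force: 0.0
```

```bash
python3 - <<'E'
from h import *
d=snap('wrist','w1'); o=readout.get_obs(); print(o['ee_pos'].round(1),o['orientation'].round(3),o['qpos'].round(2),o['ft_force'].round(2))
E=d['extrinsics'];print('cam',(-E[:3,:3].T@E[:3,3]).round(1)); im=cv2.imread('pics/w1.png'); cv2.imwrite('pics/w1b.png',cv2.resize(im,(800,600),interpolation=cv2.INTER_CUBIC))
E
```

```text
[467.6 -34.  359.6] [1.941 2.467 0.   ] [-0.1   0.26  2.   -0.    0.88 -0.33] [ 2.07 -0.66  0.82]
cam [445.9  49.5 339.6]
```

View pics/w1b.png

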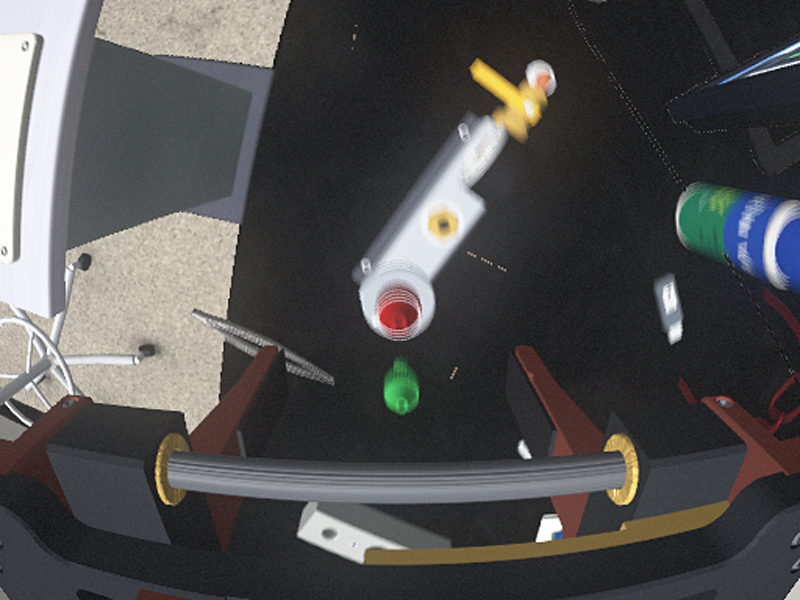

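The wrist view is motion-blurred. The rim is near (397,300), the red nozzle at (398,310), and the green decoy at (402,388). I'll retake it at rest and crop.

```bash
python3 - <<'E'
from h import *
d=snap('wrist','w2'); o=readout.get_obs(); print(o['ee_pos'].round(1),o['orientation'].round(3),o['ft_force'].round(2))
E=d['extrinsics'];print('cam',(-E[:3,:3].T@E[:3,3]).round(1)); im=cv2.imread('pics/w2.png')[150:240,200:320]; cv2.imwrite('pics/w2b.png',cv2.resize(im,(780,585),interpolation=cv2.INTER_CUBIC))
E
```

```text
[466.6 -32.3 359.6] [1.94  2.469 0.   ] [ 0.45  1.15 -0.32]
cam [448.5  46.3 339.5]
```

View pics/w2b.png

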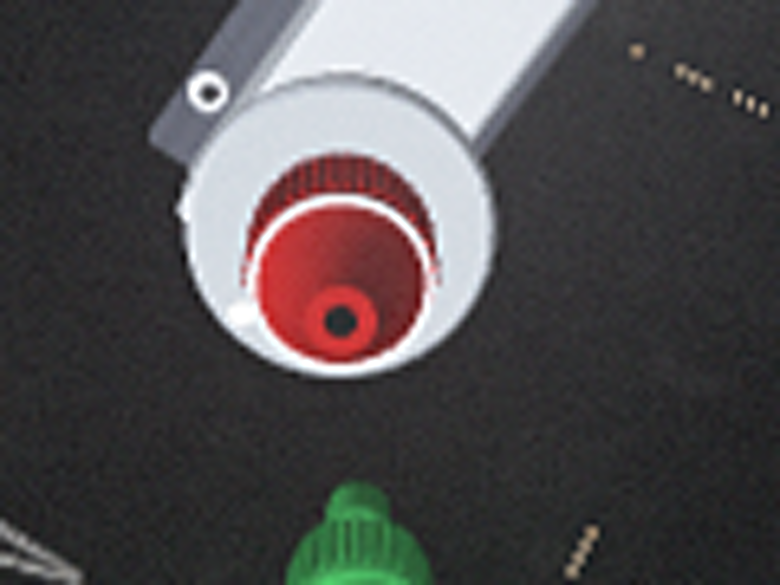

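```bash
python3 - <<'E'
from h import *
f=lambda u,v,z:atz('w2',200+(u+.5)/6.5-.5,150+(v+.5)/6.5-.5,z,True)
for zr in(70,74,78):
    c=f(341,225,zr); l=f(185,225,zr);r=f(497,225,zr);t=f(341,73,zr);b=f(341,378,zr);d=f(243,314,zr)
    print(zr,c.round(1),'dia',np.linalg.norm(l-r).round(1),np.linalg.norm(t-b).round(1),'dot r',np.linalg.norm(d-c).round(1),'ang',np.degrees(np.arctan2(d[1]-c[1],d[0]-c[0])).round(1),'tip',f(341,321,zr+36.5).round(1))
for z in (36,): # manifold edges: left edge pts, right edge
    for q in [((262,90),(322,0)),((478,130),(575,0))]:
        a,b=[f(*p,z) for p in q]; print('edge ang',np.degrees(np.arctan2(b[1]-a[1],b[0]-a[0])).round(1))
print('hole',atz('w1',0,0,36,True).round(0))
for u,v in((253,383),(335,382)): pass
print('can',atz('top0',262/1.5625,243/1.5625,0).round(0))
E
```

```text
70 [466.7 -32.8  70. ] dia 45.5 46.5 dot r 20.0 ang -123.0 tip [467.2 -34.5 106.5]
74 [466.4 -31.6  74. ] dia 44.9 45.8 dot r 19.7 ang -123.0 tip [466.9 -33.1 110.5]
78 [466.2 -30.4  78. ] dia 44.2 45.1 dot r 19.4 ang -123.0 tip [466.6 -31.8 114.5]
edge ang 70.2
edge ang 68.3
hole [ 72. 134.  36.]
can [689.  77.   0.]
```

Request:
{"method": "step_arm", "body": {
  "targets": [
    [[0,0,-0.1,0,0,0,0.36],[0,0,-0.3,0,0,0,0.36],[0,0,-0.4,0,0,0,0.36],[0,0,-0.5,0,0,0,0.36],[0,0,-0.4,0,0,0,0.36]]
  ]
}}

```text
t: 2.75
ee_pos: [464.2, -28.1, 273.0]
orientation: [-1.931, -2.476, 0.001]
ft_force: [0.7, -0.3, 0.2]
width: 41.2
grasp_force: 0.0
```

Request:
{"method": "step_arm", "body": {
  "targets": [
    [[0,0,-0.1,0,0,0,0.36],[0,0,-0.06,0,0,0,0.36],[0,0,0,0,0,0,0.36],[0,0,0,0,0,0,0.36],[0,0,0,0,0,0,0.36]]
  ]
}}

```text
t: 3.38
ee_pos: [465.2, -29.4, 267.1]
orientation: [1.934, 2.474, 0.001]
ft_force: [-1.7, -0.6, 0.4]
width: 31.6
grasp_force: 0.0
```

Request:
{"method": "step_arm", "body": {
  "targets": [
    [[0.036,-0.06,-0.06,0,0,0,0.36],[0,0,-0.06,0,0,0,0.36],[0,0,-0.02,0,0,0,0.36],[0,0,-0.02,0,0,0,0.36],[0,0,0,0,0,0,0.36]]
  ]
}}

```text
t: 4.0
ee_pos: [467.4, -32.6, 260.0]
orientation: [1.934, 2.474, 0.001]
ft_force: [-3.9, -1.7, 21.5]
width: 31.6
grasp_force: 11.0
```

```bash
python3 - <<'E'
from h import *
o=readout.get_obs(); print(o['ee_pos'].round(1),o['orientation'].round(3),o['ft_force'].round(2),o['moment'].round(3))
d=snap('wrist','w3'); im=cv2.imread('pics/w3.png')[130:300,150:376]; cv2.imwrite('pics/w3b.png',cv2.resize(im,(780,585),interpolation=cv2.INTER_CUBIC))
E
```

```text
[467.4 -32.6 260. ] [1.934e+00 2.474e+00 1.000e-03] [-3.94 -1.71 21.48] [-0.345  0.958  0.009]
```

View pics/w3b.png

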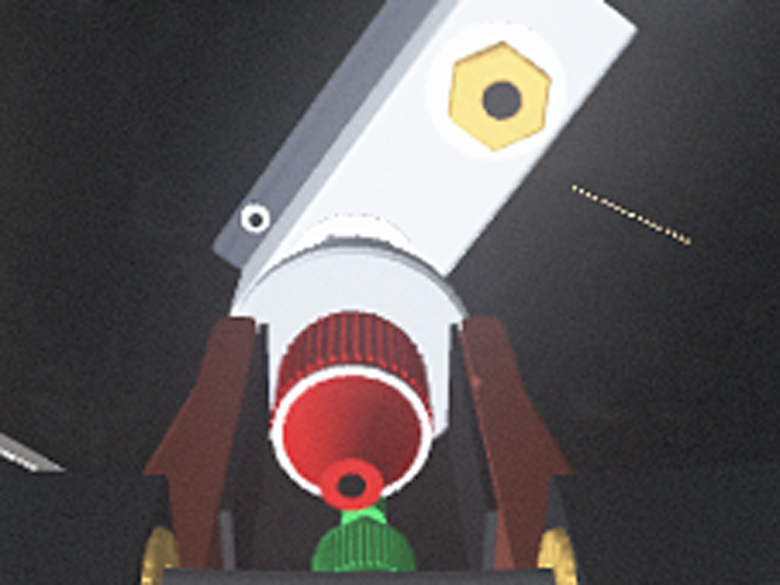

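Request:
{"method": "step_arm", "body": {
  "targets": [
    [[-0.01,0,0,0,0,-0.6,0.36],[0,0,0,0,0,-0.6,0.36],[0,0,0,0,0,-0.6,0.36],[0,0,0,0,0,-0.6,0.36],[0,0,0,0,0,-0.6,0.36]]
  ]
}}

```text
t: 4.68
ee_pos: [467.0, -32.8, 260.1]
orientation: [2.182, 2.257, 0.001]
ft_force: [-3.9, -3.2, 21.7]
width: 32.0
grasp_force: 10.7
```

```bash
cat > o.py <<'E'
from h import *
o=readout.get_obs(); print(o['ee_pos'].round(2),o['orientation'].round(3),o['ft_force'].round(2),o['moment'].round(3),o['width'].round(1),round(float(o['grasp_force']),1))
E
python3 o.py
```

```text
Traceback (most recent call last):
  File "o.py", line 2, in <module>
    o=readout.get_obs(); print(o['ee_pos'].round(2),o['orientation'].round(3),o['ft_force'].round(2),o['moment'].round(3),o['width'].round(1),round(float(o['grasp_force']),1))
                                                                                                                          ^^^^^^^^^^^^^^^^
AttributeError: 'float' object has no attribute 'round'
```

Request:
{"method": "step_arm", "body": {
  "targets": [
    [[0,0,0,0,0,-0.6,0.36],[0,0,0,0,0,-0.6,0.36],[0,0,0,0,0,-0.6,0.36],[0,0,0,0,0,-0.6,0.36],[0,0,0,0,0,-0.6,0.36]]
  ]
}}

```text
t: 5.3
ee_pos: [466.8, -32.8, 259.9]
orientation: [2.407, 2.017, 0.0]
ft_force: [-5.0, -3.9, 19.4]
width: 31.6
grasp_force: 9.7
```

```bash
sed -i "s/o\['width'\].round(1)/round(float(o['width']),1)/" o.py; python3 o.py
```

```text
[466.76 -32.84 259.92] [2.407 2.017 0.   ] [-4.97 -3.88 19.36] [-0.889  0.987  0.061] 31.6 9.7
```

Request:
{"method": "step_arm", "body": {
  "targets": [
    [[0,0,0,0,0,-0.6,0.36],[0,0,0,0,0,-0.6,0.36],[0,0,0,0,0,-0.6,0.36],[0,0,0,0,0,-0.6,0.36],[0,0,0,0,0,-0.6,0.36]]
  ]
}}

```text
t: 5.92
ee_pos: [466.4, -32.8, 259.2]
orientation: [2.605, 1.754, -0.001]
ft_force: [-1.5, -3.8, 9.7]
width: 31.5
grasp_force: 4.8
```

```bash
python3 o.py
```

```text
[466.39 -32.8  259.17] [ 2.605e+00  1.754e+00 -1.000e-03] [-1.45 -3.85  9.66] [-0.837  0.523  0.015] 31.5 4.8
```

Request:
{"method": "step_arm", "body": {
  "targets": [
    [[0,0,-0.02,0,0,0,0.36],[0,0,-0.01,0,0,0,0.36],[0,0,-0.01,0,0,0,0.36],[0,0,0,0,0,0,0.36],[0,0,0,0,0,0,0.36]]
  ]
}}

```text
t: 6.55
ee_pos: [466.4, -32.8, 257.3]
orientation: [2.605, 1.756, -0.0]
ft_force: [-3.1, -4.0, 13.2]
width: 31.1
grasp_force: 6.2
```

```bash
python3 o.py
```

```text
[466.4  -32.75 257.26] [ 2.605  1.756 -0.   ] [-3.06 -4.05 13.16] [-0.668  0.728 -0.088] 31.1 6.2
```

Request:
{"method": "step_arm", "body": {
  "targets": [
    [[0,0,-0.02,0,0,0,0.36],[0,0,-0.02,0,0,0,0.36],[0,0,-0.02,0,0,0,0.36],[0,0,-0.02,0,0,0,0.36],[0,0,-0.02,0,0,0,0.36]]
  ]
}}

```text
t: 7.18
ee_pos: [466.5, -32.7, 252.7]
orientation: [2.605, 1.755, -0.0]
ft_force: [-5.3, -3.1, 21.2]
width: 31.6
grasp_force: 10.5
```

```bash
python3 o.py
```

```text
[466.46 -32.71 252.73] [ 2.605  1.755 -0.   ] [-5.32 -3.08 21.19] [-0.541  1.127 -0.123] 31.6 10.5
```

Request:
{"method": "step_arm", "body": {
  "targets": [
    [[0,0,-0.008,0,0,0,0.36],[0,0,0,0,0,0,0.3],[0,0,0,0,0,0,0.15],[0,0,0,0,0,0,0.1],[0,0,0,0,0,0,0]]
  ]
}}

```text
t: 7.8
ee_pos: [466.4, -32.4, 252.5]
orientation: [-2.605, -1.756, -0.0]
ft_force: [-4.8, 1.0, 23.2]
width: 23.3
grasp_force: 34.0
```

```bash
python3 o.py
```

```text
[466.36 -32.39 252.53] [-2.605 -1.756 -0.   ] [-4.82  1.01 23.18] [ 0.117  1.189 -0.015] 23.3 34.0
```

Request:
{"method": "step_arm", "body": {
  "targets": [
    [[0,0,0.02,0,0,0,0],[0,0,0.02,0,0,0,0],[0,0,0.03,0,0,0,0],[0,0,0.03,0,0,0,0],[0,0,0.02,0,0,0,0]]
  ]
}}

```text
t: 8.43
ee_pos: [466.0, -32.3, 256.9]
orientation: [-2.605, -1.755, 0.001]
ft_force: [0.8, 1.0, -6.7]
width: 23.2
grasp_force: 30.1
```

```bash
python3 o.py
```

```text
[466.04 -32.32 256.91] [-2.605e+00 -1.755e+00  1.000e-03] [ 0.83  1.03 -6.72] [-0.03  -0.01  -0.037] 23.2 30.1
```

Request:
{"method": "step_arm", "body": {
  "targets": [
    [[0,0,0.05,0,0,0,0],[0,0,0.05,0,0,0,0],[0,0,0.05,0,0,0,0],[0,0,0.05,0,0,0,0],[0,0,0.05,0,0,0,0]]
  ]
}}

```text
t: 9.05
ee_pos: [466.1, -32.3, 269.9]
orientation: [-2.604, -1.756, 0.001]
ft_force: [-1.3, 1.1, -5.9]
width: 23.6
grasp_force: 30.0
```

```bash
python3 o.py; python3 - <<'E'
from h import *
d=snap('wrist','w4'); im=cv2.imread('pics/w4.png')[130:300,150:376]; cv2.imwrite('pics/w4b.png',cv2.resize(im,(780,585),interpolation=cv2.INTER_CUBIC))
E
```

```text
[466.09 -32.27 269.93] [-2.604e+00 -1.756e+00  1.000e-03] [-1.26  1.12 -5.9 ] [ 0.096  0.385 -0.033] 23.6 30.0
```

View pics/w4b.png

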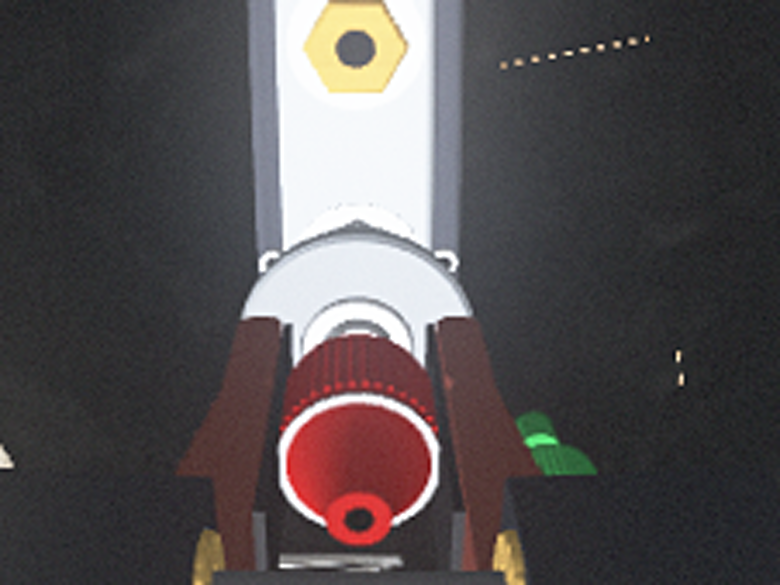

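The crop shows the nozzle drawn part-way out, squarely between the pads, with the mouth of the coupling visible beneath. I'll keep lifting.

Request:
{"method": "step_arm", "body": {
  "targets": [
    [[0,0,0.15,0,0,0,0],[0,0,0.3,0,0,0,0],[0,0,0.4,0,0,0,0],[0,0,0.3,0,0,0,0],[0,0,0.05,0,0,0,0]]
  ]
}}

```text
t: 9.72
ee_pos: [466.9, -32.4, 331.5]
orientation: [2.603, 1.755, 0.004]
ft_force: [-0.5, 0.8, -1.8]
width: 23.2
grasp_force: 30.0
```

Request:
{"method": "step_arm", "body": {
  "targets": [
    [[0,-0.3,0,0,0,0,0],[0,-0.6,0,0,0,0,0],[0,-0.8,0,0,0,0,0],[0,-0.8,0,0,0,0,0],[0,-0.5,0,0,0,0,0]]
  ]
}}

```text
t: 10.35
ee_pos: [465.9, -184.7, 329.0]
orientation: [-2.606, -1.754, 0.001]
ft_force: [0.7, -0.5, -1.2]
width: 23.1
grasp_force: 30.0
```

```bash
python3 o.py; python3 - <<'E'
from h import *
snap('wrist','x')
d=snap('wrist','w5'); im=cv2.imread('pics/w5.png'); cv2.imwrite('pics/w5b.png',cv2.resize(im,(800,600),interpolation=cv2.INTER_CUBIC))
E
python3 o.py
```

```text
[ 465.85 -184.71  328.98] [-2.606e+00 -1.754e+00  1.000e-03] [ 0.68 -0.47 -1.24] [-0.066  0.115 -0.006] 23.1 30.0
[ 466.05 -184.94  329.05] [-2.607e+00 -1.752e+00  1.000e-03] [ 0.01  0.29 -1.1 ] [-0.061  0.08   0.013] 23.0 30.0
```

View pics/w5b.png

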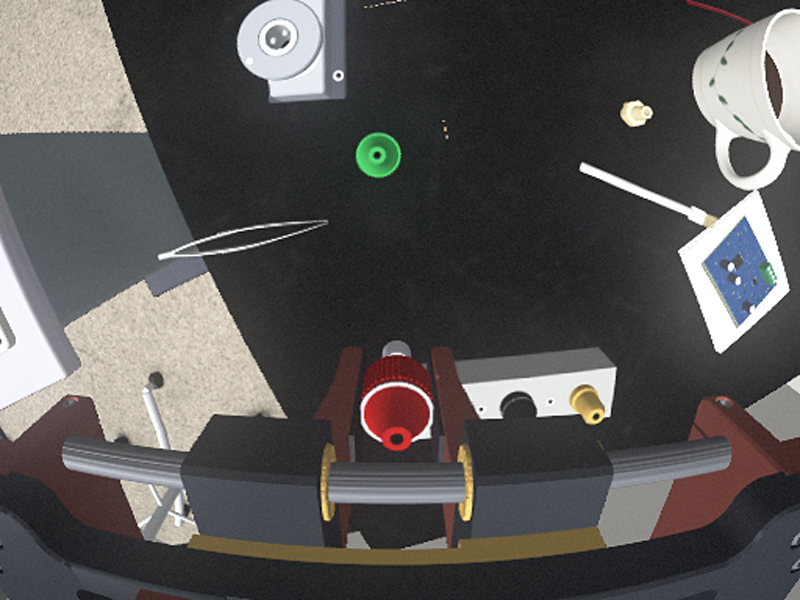

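The wrist view shows the nozzle gripped at (397,395), the coupling at (278,38) with its sleeve forward, and the rack at (540,385) with the free hole hidden behind the nozzle. I'll move past the rack so the camera sees the hole.

Request:
{"method": "step_arm", "body": {
  "targets": [
    [[0,-0.4,0,0,0,0.85,0],[0,-0.8,0,0,0,0.85,0],[0,-0.8,0,0,0,0,0],[0,-0.8,0,0,0,0,0],[0,-0.4,0,0,0,0,0]]
  ]
}}

```text
t: 11.08
ee_pos: [466.1, -343.6, 329.1]
orientation: [-2.497, -1.905, 0.0]
ft_force: [-0.2, 0.3, -0.6]
width: 23.1
grasp_force: 30.0
```

Request:
{"method": "step_arm", "body": {
  "targets": [
    [[0,0,0,0,0,0,0],[0,0,0,0,0,0,0],[0,0,0,0,0,0,0],[0,0,0,0,0,0,0],[0,0,0,0,0,0,0]]
  ]
}}

```text
t: 11.7
ee_pos: [466.5, -341.9, 329.9]
orientation: [2.496, 1.908, 0.0]
ft_force: [0.3, -0.1, -1.0]
width: 23.7
grasp_force: 30.0
```

```bash
python3 o.py; python3 - <<'E'
from h import *
d=snap('wrist','w6'); im=cv2.imread('pics/w6.png')[70:310,130:450]; cv2.imwrite('pics/w6b.png',cv2.resize(im,(800,600),interpolation=cv2.INTER_CUBIC))
E
```

```text
[ 466.48 -341.88  329.9 ] [2.496 1.908 0.   ] [ 0.26 -0.14 -0.97] [-0.099  0.108  0.061] 23.7 30.0
```

Request:
{"method": "step_arm", "body": {
  "targets": [
    [[0,-0.3,0,0,0,0,0],[0,-0.5,0,0,0,0,0],[0,-0.2,0,0,0,0,0],[0,0,0,0,0,0,0],[0,0,0,0,0,0,0]]
  ]
}}

```text
t: 12.38
ee_pos: [466.1, -392.2, 329.5]
orientation: [-2.496, -1.906, 0.0]
ft_force: [-1.3, -0.2, -0.4]
width: 23.3
grasp_force: 30.0
```

```bash
python3 o.py; python3 - <<'E'
from h import *
d=snap('wrist','w7'); im=cv2.imread('pics/w7.png')[70:310,130:450]; cv2.imwrite('pics/w7b.png',cv2.resize(im,(800,600),interpolation=cv2.INTER_CUBIC))
E
```

```text
[ 466.14 -392.23  329.5 ] [-2.496 -1.906  0.   ] [-1.28 -0.18 -0.39] [-0.063  0.063  0.079] 23.3 30.0
```

View pics/w6b.png

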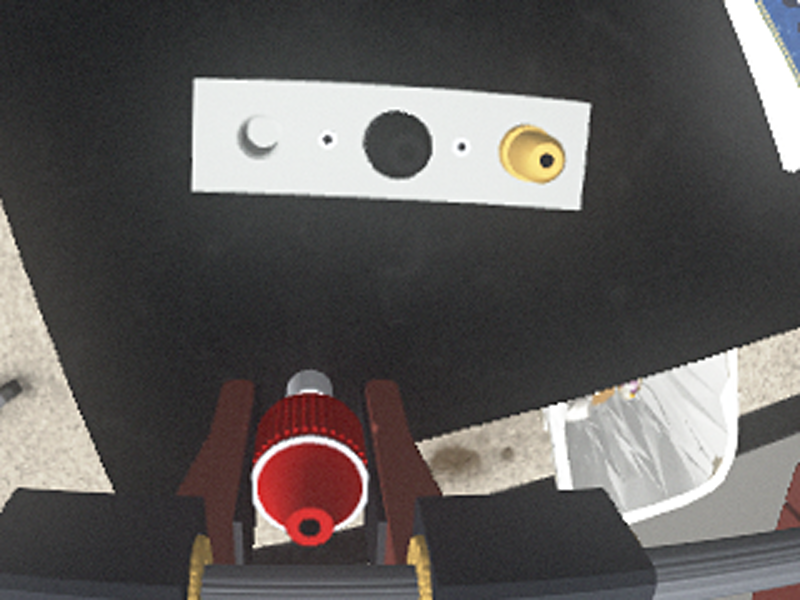

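View pics/w7b.png

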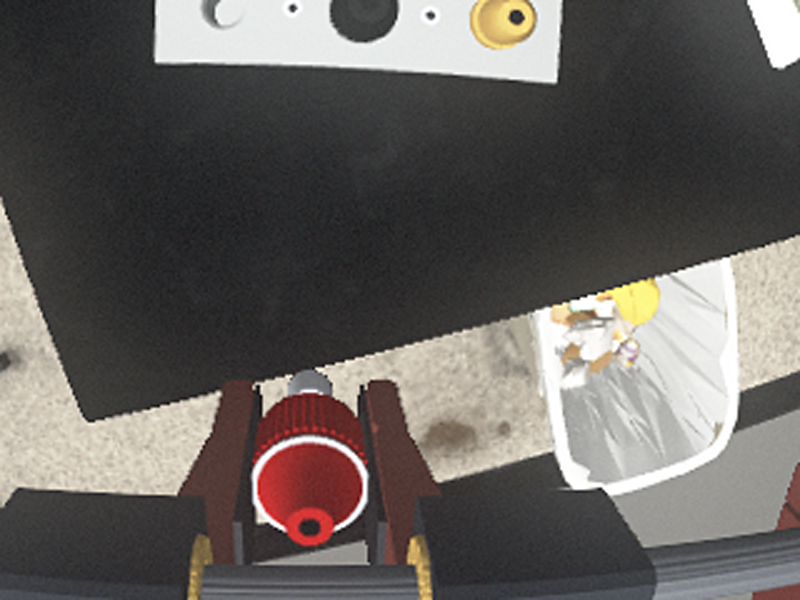

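In w6 the free hole is centred at (258,136) in the crop, with the nozzle tip at (309,526). In w7 the hole is at (224,10) and the tip at (310,526).

```bash
python3 - <<'E'
from h import *
s=2.5
P=lambda u,v:(130+(u+.5)/s-.5,70+(v+.5)/s-.5)
p,e=tri([ray('w6',*P(258.5,136.5),True),ray('w7',*P(223.5,10),True)]);print('hole tri',p.round(1),e)
for z in(34,36): print('hole',z,atz('w6',*P(258.5,136.5),z,True).round(1),atz('w7',*P(223.5,10),z,True).round(1))
print('screws',atz('w6',*P(327,139),36,True).round(1),atz('w6',*P(462,147),36,True).round(1))
c=[atz('w6',*P(*q),36,True) for q in((193,79),(192,191),(581,210),(591,103))]
print('corners',[q.round(1).tolist() for q in c])
for f,t in(('w6',(466.48,-341.88,329.9)),('w7',(466.14,-392.23,329.5))):
    E=np.load(f'pics/{f}.npz')['E'];
    for z in(-140,-136.4,-133): print(f,'tip-TCP',(atz(f,*P(309.5,526),t[2]+z,True)-t).round(1))
    print(atz(f,*P(310,495),t[2]-136.4-14,True)-t)
print('w2 TCP check', atz('w2',200+341.5/6.5-.5,150+321.5/6.5-.5,116,True).round(1))
E
```

```text
hole tri [ 463.2 -281.2   27.7] [np.float64(0.01622226590076193), np.float64(0.01622226590086138)]
hole 34 [ 463.8 -280.7   34. ] [ 463.7 -281.9   34. ]
hole 36 [ 464.  -280.6   36. ] [ 463.9 -282.1   36. ]
screws [ 488.  -288.2   36. ] [ 536.1 -303.5   36. ]
corners [[446.6, -253.3, 36.0], [434.2, -293.4, 36.0], [577.7, -338.6, 36.0], [590.1, -298.4, 36.0]]
w6 tip-TCP [-1.0e-01 -1.7e+00 -1.4e+02]
w6 tip-TCP [   0.5    0.8 -136.4]
w6 tip-TCP [   1.2    3.1 -133. ]
[ 1.36020180e-01 -1.11560841e+00 -1.50400000e+02]
w7 tip-TCP [  -0.2   -1.6 -140. ]
w7 tip-TCP [   0.4    0.9 -136.4]
w7 tip-TCP [   1.1    3.2 -133. ]
[ 8.96781126e-03 -1.02143316e+00 -1.50400000e+02]
w2 TCP check [466.5 -31.2 116. ]
```

Request:
{"method": "step_arm", "body": {
  "targets": [
    [[-0.05,0.4,0,0,0,-0.5,0],[0,0.8,0,0,0,0,0],[0,0.8,0,0,0,0,0],[0,0.22,-0.3,0,0,0,0],[0,0,-0.6,0,0,0,0]]
  ]
}}

```text
t: 13.05
ee_pos: [464.5, -280.8, 285.0]
orientation: [2.525, 1.864, 0.002]
ft_force: [-0.1, -0.3, -1.0]
width: 22.9
grasp_force: 30.0
```

Request:
{"method": "step_arm", "body": {
  "targets": [
    [[0,0,-0.5,0,0,0,0],[0,0,-0.3,0,0,0,0],[0,0,0,0,0,0,0],[0,0,0,0,0,0,0],[0,0,0,0,0,0,0]]
  ]
}}

```text
t: 13.68
ee_pos: [464.2, -281.6, 245.7]
orientation: [2.528, 1.863, 0.001]
ft_force: [-0.2, -0.4, -0.4]
width: 23.3
grasp_force: 30.0
```

```bash
python3 o.py; python3 - <<'E'
from h import *
d=snap('wrist','w8'); snap('scene','s8');im=cv2.imread('pics/w8.png')[140:300,150:363]; a=cv2.resize(im,(400,300),interpolation=cv2.INTER_CUBIC)
b=cv2.resize(cv2.imread('pics/s8.png')[140:260,290:450],(400,300),interpolation=cv2.INTER_CUBIC)
cv2.imwrite('pics/w8b.png',np.hstack([a,b]))
E
```

```text
[ 464.2  -281.6   245.65] [2.528e+00 1.863e+00 1.000e-03] [-0.2  -0.44 -0.4 ] [-0.113  0.104  0.022] 23.3 30.0
```

View pics/w8b.png

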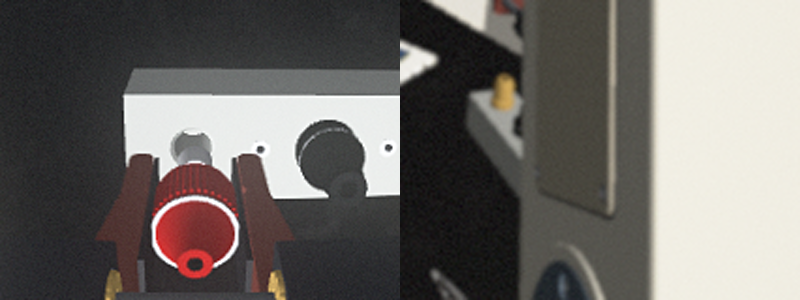

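The crop shows the nipple directly over the hole, about 1 mm right of its centre (nipple at x 195, hole at 192). The scene view is blocked by the arm.

Request:
{"method": "step_arm", "body": {
  "targets": [
    [[-0.014,0.004,0,0,0,0,0],[0,0,-0.08,0,0,0,0],[0,0,-0.08,0,0,0,0],[0,0,-0.04,0,0,0,0],[0,0,0,0,0,0,0]]
  ]
}}

```text
t: 14.4
ee_pos: [463.1, -281.1, 234.4]
orientation: [-2.529, -1.863, 0.0]
ft_force: [0.6, -0.0, -1.8]
width: 23.1
grasp_force: 30.0
```

```bash
python3 o.py
```

```text
[ 463.08 -281.07  234.44] [-2.529 -1.863  0.   ] [ 0.59 -0.02 -1.77] [ 0.043  0.076 -0.015] 23.1 30.0
```

Request:
{"method": "step_arm", "body": {
  "targets": [
    [[0,0,-0.07,0,0,0,0],[0,0,-0.07,0,0,0,0],[0,0,-0.07,0,0,0,0],[0,0,-0.05,0,0,0,0],[0,0,0,0,0,0,0]]
  ]
}}

```text
t: 15.02
ee_pos: [463.1, -281.0, 221.5]
orientation: [-2.529, -1.863, 0.0]
ft_force: [-0.5, 0.6, -0.8]
width: 23.3
grasp_force: 30.0
```

```bash
python3 o.py
```

```text
[ 463.1  -281.04  221.52] [-2.529 -1.863  0.   ] [-0.46  0.6  -0.8 ] [-0.031  0.117  0.011] 23.3 30.0
```

Seventeen millimetres in with no force. I'll release it, then check.

Request:
{"method": "step_arm", "body": {
  "targets": [
    [[0,0,0,0,0,0,0.3],[0,0,0,0,0,0,0.36],[0,0,0,0,0,0,0.36],[0,0,0,0,0,0,0.36],[0,0,0,0,0,0,0.36]]
  ]
}}

```text
t: 15.65
ee_pos: [463.2, -281.1, 221.8]
orientation: [2.529, 1.864, 0.0]
ft_force: [-0.2, 0.1, -0.2]
width: 31.3
grasp_force: 0.0
```

Request:
{"method": "step_arm", "body": {
  "targets": [
    [[0,0,0.1,0,0,0,0.36],[0,0,0.3,0,0,0,0.36],[0,0,0.5,0,0,0,0.36],[0,0,0.6,0,0,0,0.36],[0,0,0.6,0,0,0,0.36]]
  ]
}}

```text
t: 16.27
ee_pos: [463.1, -281.1, 328.8]
orientation: [2.529, 1.863, 0.0]
ft_force: [0.5, 0.5, 0.8]
width: 31.9
grasp_force: 0.0
```

Request:
{"method": "step_arm", "body": {
  "targets": [
    [[0,-0.5,0,0,0,0,0.36],[0,-0.8,0,0,0,0,0.36],[0,-0.3,0,0,0,0,0.36],[0,0,0,0,0,0,0.36],[0,0,0,0,0,0,0.36]]
  ]
}}

```text
t: 16.9
ee_pos: [463.0, -360.2, 326.7]
orientation: [-2.528, -1.863, 0.0]
ft_force: [-0.1, 0.2, 0.6]
width: 32.1
grasp_force: 0.0
```

```bash
python3 o.py; python3 - <<'E'
from h import *
d=snap('wrist','w9'); im=cv2.imread('pics/w9.png'); cv2.imwrite('pics/w9b.png',cv2.resize(im,(800,600),interpolation=cv2.INTER_CUBIC))
E
```

```text
[ 462.96 -360.19  326.71] [-2.528 -1.863  0.   ] [-0.08  0.21  0.56] [-0.009  0.058  0.006] 32.1 0.0
```

View pics/w9b.png

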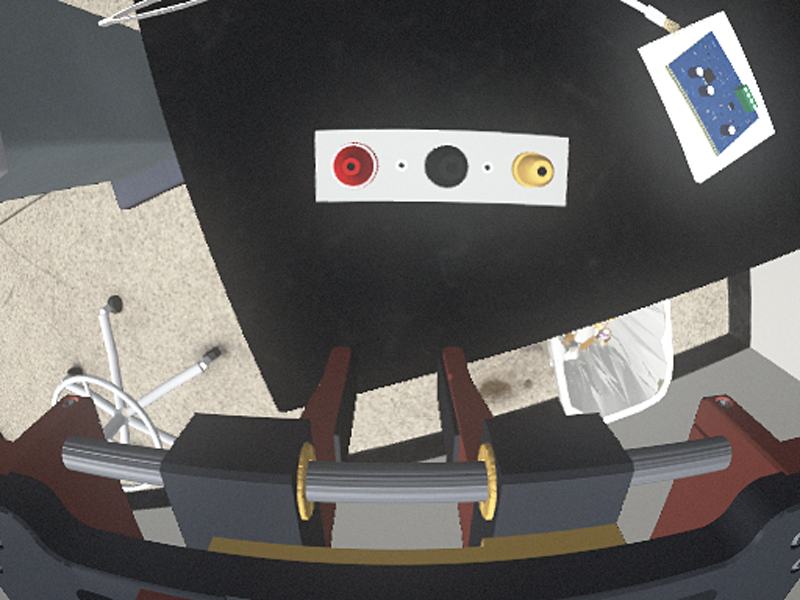

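```bash
python3 - <<'E'
from h import *
P=lambda u,v:((u+.5)/1.5625-.5,(v+.5)/1.5625-.5)
for z in(72,82): print('tip',z,atz('w9',*P(351,167),z,True).round(1))
for z in(58,68): 
    a,b,c,d=[atz('w9',*P(*q),z,True) for q in((331,165),(378.5,165),(354,142),(354,188))]; print('barrel',z,((a+b)/2).round(1),((c+d)/2).round(1),np.linalg.norm(a-b).round(1))
p=np.load('pics/w9.npz')['p'].astype(int); m=((p[...,0]-p[...,1])>60)&((p[...,0]-p[...,2])>60); m[:,:195]=0;m[:,250:]=0;m[:80]=0;m[130:]=0
ys,xs=np.nonzero(m);print(xs.min(),xs.max(),ys.min(),ys.max(),xs.mean(),ys.mean())
E
```

```text
tip 72 [ 463.8 -280.7   72. ]
tip 82 [ 464.8 -280.7   82. ]
barrel 58 [ 464.6 -280.2   58. ] [ 464.2 -280.1   58. ] 25.3
barrel 68 [ 465.5 -280.2   68. ] [ 465.1 -280.2   68. ] 24.3
213 241 91 118 225.6695278969957 105.89055793991416
```

```bash
python3 - <<'E'
from h import *
for f in('scene','top'):
    d=snap(f,f+'9'); p=d['pixels'].astype(int); K,E=d['intrinsics'],d['extrinsics']
    pr=lambda q:(lambda c:(K@(c/c[2]))[:2].round(1))(E[:3,:3]@np.array(q)+E[:3,3])
    print(f,'pred home tip',pr((464.2,-280.8,72)),'base',pr((464.2,-280.8,36)),'up10',pr((464.2,-280.8,82)))
    m=((p[...,0]-p[...,1])>60)&((p[...,0]-p[...,2])>60)
    n,l,st,c=cv2.connectedComponentsWithStats(m.astype(np.uint8)); print([(st[i].tolist(),c[i].round(1).tolist()) for i in range(1,n) if st[i,4]>15])
E
```

```text
scene pred home tip [352.8 190.2] base [350.5 204.6] up10 [353.5 186.1]
[([152, 263, 9, 11, 55], [155.5, 266.9])]
top pred home tip [336.3 239.6] base [333.1 241.1] up10 [337.2 239.2]
[([329, 237, 11, 10, 74], [334.4, 241.4])]
```

Request:
{"method": "step_arm", "body": {
  "targets": [
    [[0,0,0,0,0,0,0],[0.016,0.6,0,0,0,0,0],[0,0.7,0,0,0,0,0],[0,0.3,-0.3,0,0,0,0],[0,0,-0.5,0,0,0,0]]
  ]
}}

```text
t: 17.68
ee_pos: [464.3, -279.9, 287.2]
orientation: [2.526, 1.865, 0.001]
ft_force: [0.2, -0.5, -0.5]
width: 0.5
grasp_force: 0.0
```

Request:
{"method": "step_arm", "body": {
  "targets": [
    [[0,0,-0.14,0,0,0,0],[0,0,-0.1,0,0,0,0],[0,0,-0.08,0,0,0,0],[0,0,-0.08,0,0,0,0],[0,0,0,0,0,0,0]]
  ]
}}

```text
t: 18.3
ee_pos: [464.0, -281.2, 266.7]
orientation: [-2.529, -1.863, 0.0]
ft_force: [0.3, -0.0, 0.4]
width: 0.4
grasp_force: 0.0
```

Request:
{"method": "step_arm", "body": {
  "targets": [
    [[0,0,-0.04,0,0,0,0],[0,0,-0.04,0,0,0,0],[0,0,-0.04,0,0,0,0],[0,0,-0.04,0,0,0,0],[0,0,-0.02,0,0,0,0]]
  ]
}}

```text
t: 18.92
ee_pos: [463.9, -281.1, 257.6]
orientation: [-2.529, -1.863, 0.0]
ft_force: [-0.7, -0.3, -0.8]
width: 0.6
grasp_force: 0.0
```

Request:
{"method": "step_arm", "body": {
  "targets": [
    [[0,0,-0.02,0,0,0,0],[0,0,-0.02,0,0,0,0],[0,0,-0.02,0,0,0,0],[0,0,0,0,0,0,0],[0,0,0,0,0,0,0]]
  ]
}}

```text
t: 19.55
ee_pos: [464.0, -281.1, 254.8]
orientation: [2.529, 1.864, 0.0]
ft_force: [0.6, 1.1, -0.3]
width: 0.3
grasp_force: 0.0
```

The fingertips are at 72.8 mm without contact, so the nozzle (36 + 36 mm) is home. I'll back off and hand in.

Request:
{"method": "step_arm", "body": {
  "targets": [
    [[0,0,0.2,0,0,0,0],[0,0,0.6,0,0,0,0],[0,0,0.6,0,0,0,0],[0,0,0.2,0,0,0,0],[0,0,0,0,0,0,0]]
  ]
}}

```text
t: 20.18
ee_pos: [464.0, -281.2, 335.4]
orientation: [2.528, 1.863, 0.001]
ft_force: [0.9, 0.8, -0.4]
width: 0.3
grasp_force: 0.0
```

```bash
python3 -c "
from h import *
print(ctrl.close_job())"
```

```text
the job is handed in; nothing more can be done
None
```

The red nozzle is out of the coupling and standing in the rack's free hole, checked home to about 1 mm by touch; the sleeve looked fully forward in the wrist image, and the job was handed in at about 20 s with no verdict returned (I viewed 11 pictures, one over the limit of 10).

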